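Feel along the rivet row of a samovar lid

ROBOT

A 7-joint arm with a two-finger parallel gripper is mounted at the origin on the work surface. World frame = base frame: x ahead of the robot, y to its left, z up, the work surface at z = 0. Lengths are in m, angles in rad, forces in N, time in s.
With the tool pointing down it reaches from about 0.4 to 0.85 m from the base axis. Payload 10.4 kg.
Tool frame: the origin (TCP) lies at the very end of the fingers, on their centre line; the grasp point (between the pads) lies 19 mm behind it; z points along the fingers, y is the line along which they close (so a half turn about z gives the same grasp; the last joint's range is limited). The gripper opens to 87 mm and grips with 3 to 60 N. Pads are 19 mm wide; open, the fingers measure 117 mm over their backs; the gripper's body (75 mm by 190 mm) begins 51 mm behind the grasp point.
Start: joints at [-1.222, 0.332, -0.065, 1.46, 0.022, 1.35, -0.088], TCP at [0.227, 0.582, 0.223] pointing down, gripper open.
Joint ranges: [-2.6, 2.6], [-0.5, 2.12], [-1.47, 1.34], [0.16, 2.42], [-1.27, 4.41], [0.06, 2.06], [-2.6, 2.6]. Speed limits (rad/s): [2.22, 2.22, 2.79, 2.79, 3.14, 3.14, 3.14].

INTERFACE

Orientations are given as a unit quaternion [x, y, z, w].
In Python, from bench import * gives the robot as it stands.
- The arm moves only by the tool step_arm, never from a script. Its arguments are lists of equal length, an entry for each row: "delta_pos": the shift along the world's x, y, z in units of 25 mm (1.0 is 25 mm), a list of three; "turn": the turn about the world's z in units of 0.12 rad (1.0 is 0.12 rad). In form: {"delta_pos": [[tx, ty, tz], ...], "turn": [turn, ...]}. A call has 1 to 12 rows; each row shifts and turns the commanded pose from where the row before left it; what a row does not reach is not made up. A row lasts 1/10 s, in which the tool goes at most 50 mm and 8.59 degrees, less where a joint would pass 70% of its speed; a pose out of reach is approached as far as the arm can. A call with a number of a shift or a turn outside -1 to 1 is refused whole. A call with a gripper value outside its range is refused whole. "grip" is the closure, from 0 (fully open) to 1 (shut), set as the call begins (left out, the last holds). The fingers move at their own pace and stop on an object; "newtons" is the grip in N (left out, the last holds). Time passes only in rows, so rows that do not move let the fingers close. It gives the time, the measured TCP pose, the force, the opening and the grip force at its end, in the units of the state.
- read_state(): the state, without advancing time (a new reading comes with each control period).
- camera(name): name is "side" or "top"; returns a dict with "image" (420x560x3 uint8, red, green, blue), "z_map" (420x560 float32, m along the optical axis (not along the pixel's ray), 0 where there is no reading), "mtx" (3x3 intrinsics, pixels), "dist" ([k1, k2, p1, p2, k3] as OpenCV has them; the pictures are not rectified), "view" (4x4, takes a point from world to camera coordinates). Camera axes: x right, y up, looking along -z (the intrinsics and any distortion apply to the point x, -y, -z); pixel columns grow to the right and rows downward; lengths in m; the calibration is good to about 2 mm. A picture is of the moment at which its call begins.
- close_job(): hands the job in; it is judged then, once.
The state is a dict: "time": time; "joint_positions": joint angles; "joint_vel": joint speeds; "joint_torque": joint torques, N m; "ee_pos": TCP position; "eef_rot": TCP orientation; "ft_force": force on the tool from outside, world axes, zero at the start; "torque": the same for the moment, N m; "width": finger opening in m; "grip_force": force on a finger pad.
Only numpy, scipy, OpenCV 4.12 (cv2) and the standard library are available. Lean on these libraries where they do the work, as an engineer would, in place of code of your own. Each camera call takes 0.05 s, during which the arm holds its last target. There are 200 camera calls.

TASK

Check the samovar lid in the sprung cradle for loose rivets: with the fingertips, lightly touch each of the six brass dome rivets in turn along the curved row, starting with the one beside the hinge lug. Never press the cradle down to its stop, leave the lid in place, and do not disturb the loose wooden knob or anything else on the bench. Finish holding: the fingertips stay resting on the last rivet, to show where the row ends.

Things in the scene. Friction and masses are not known exactly. Their poses are not given: they have to be found in the camera images.
- cradle: round sprung cradle, foot 230 mm across, fixed to the bench; origin at the centre of its underside, z up. On it a platform 206 mm across rides on springs and carries the lid, with small steel upstands round it (tops 2 mm below the lid's top, 97 to 114 mm from the centre)
- platform (a joint): how far the sprung platform is pushed straight down, in m: 0 at rest (top), 0.015 at its stop. It begins to sink under a push of about 1.5 to 2.5 N on the lid and then takes about 0.5 N more per mm, so about 9 N reach the stop
- lid: round flat plain steel lid, 190 mm across, 6 mm thick, loose between the upstands, top 56 mm above the bench at rest. Origin: centre of its underside, z up; +x points to the hinge lug, a 24 mm wide tongue reaching 125 mm from the centre. The rivets lie 72 mm from the centre, 52 mm apart, from 25 degrees (rivet 1) counter-clockwise from above to 235 degrees (rivet 6), then a gap up to the lug
- knob: dark turned wooden knob, 30 mm across, 35 mm high, standing loose on the middle of the lid; origin at the centre of its underside
- rivet1: rivet 1 of 6 in the row, plain brass dome 18 mm across and 5 mm high on the lid's top; origin at the centre of its base, so its crown is 5 mm above, about 61 mm above the bench at rest. This is the first, beside the hinge lug
- rivet2: rivet 2 of 6 in the row, plain brass dome 18 mm across and 5 mm high on the lid's top; origin at the centre of its base, so its crown is 5 mm above
- rivet3: rivet 3 of 6 in the row, plain brass dome 18 mm across and 5 mm high on the lid's top; origin at the centre of its base, so its crown is 5 mm above
- rivet4: rivet 4 of 6 in the row, plain brass dome 18 mm across and 5 mm high on the lid's top; origin at the centre of its base, so its crown is 5 mm above
- rivet5: rivet 5 of 6 in the row, plain brass dome 18 mm across and 5 mm high on the lid's top; origin at the centre of its base, so its crown is 5 mm above
- rivet6: rivet 6 of 6 in the row, plain brass dome 18 mm across and 5 mm high on the lid's top; origin at the centre of its base, so its crown is 5 mm above. This is the last, the end of the row away from the lug
- collar: bystander: loose brass collar, 44 mm across, 16 mm high; origin at its underside centre
- tap: bystander: loose brass tap, about 45 x 36 mm, 45 mm high; origin at its underside
- cup: bystander: small open steel cup, 52 mm across, 50 mm high; origin at its underside centre
- driver: bystander: screwdriver lying on the bench; origin at its underside
- hammer: bystander: hammer lying on the bench; origin at its underside
- polish: bystander: polish bottle, 60 mm across, 150 mm high; origin at its underside centre
- tin: bystander: tin, 70 mm across, 90 mm high; origin at its underside centre
There are look-alikes about, which are no part of the job. What is shaped like the lid but black or orange is not meant.

How it is judged:
On the way, in this order (a step that is already met when the one before it is completed fails the run):
1. fingertips touch rivet 1 of the row (contact force between the fingers and rivet1 above 0.3 N), for 0.05 s.
2. fingertips touch rivet 2 of the row (contact force between the fingers and rivet2 above 0.3 N), for 0.05 s.
3. fingertips touch rivet 3 of the row (contact force between the fingers and rivet3 above 0.3 N), for 0.05 s.
4. fingertips touch rivet 4 of the row (contact force between the fingers and rivet4 above 0.3 N), for 0.05 s.
5. fingertips touch rivet 5 of the row (contact force between the fingers and rivet5 above 0.3 N), for 0.05 s.
6. fingertips touch rivet 6 of the row (contact force between the fingers and rivet6 above 0.3 N), for 0.05 s.
At the end, for the whole second after the job is handed in: The fingertips rest on the last rivet of the row (over 0.3 N), the cradle is not at its stop (under 13.5 mm down), the lid lies still in the cradle, the knob stands on the middle of the lid (within 10 mm) and no bystander has moved by 20 mm (contact force between the fingers and rivet6 above 0.3 N and value of joint platform below 0.0135 m and linear speed of lid below 0.02 m/s and not (z of lid in the frame of cradle above 0.058 m or angle between lid's own z axis and vertical above 0.12 rad) and not (distance between knob and lid above 0.016 m or angle between knob's own z axis and vertical above 0.3 rad) and distance of each of collar, tap, cup, driver, hammer, polish, tin from where it was at the start of the episode below 0.02 m); the arm keeps its last pose, push and grip.
It fails at once if the cradle is pressed down to its stop (over 13.5 mm) (value of joint platform above 0.0135 m).
It fails at once if the lid is lifted or tipped out of the cradle (8 mm, 0.12 rad) (z of lid in the frame of cradle above 0.058 m or angle between lid's own z axis and vertical above 0.12 rad).
It fails at once if the loose knob is moved off the middle of the lid (10 mm or more), lifted or tipped over (distance between knob and lid above 0.016 m or angle between knob's own z axis and vertical above 0.3 rad).
It fails at once if a bystander is moved by more than 20 mm, or lifted (distance of any of collar, tap, cup, driver, hammer, polish, tin from where it was at the start of the episode above 0.02 m).
It also fails if it takes over 45 s, if anything falls off the work surface, if the arm or the gripper's body presses on something with over 40 N, if the wrist force passes 120 N, or if a joint passes its speed limit or range.

## Working session

There is one attempt and no reset: what is moved stays moved. The work goes in short steps, Python scripts to look and compute and a tool call to move; the robot and the scene stay as the last step left them, time stands still between calls to the robot, and variables do not carry over. Pictures are saved under pics/ and viewed, at most 10 in all, crops included, and the job is handed in when it is done.

Besides the shell and the picture viewer there is one more tool, called after "Call:" as name([rows], argument=value, ...), one row to a line, values as JSON. step_arm: Moves the arm, as the interface text tells. Shifts and turns lie within -1 to 1; 1 stands for 25 mm of shift or 0.12 rad of turn. Its arguments: {"type":"object","properties":{"delta_pos":{"type":"array"},"turn":{"type":"array"},"grip":{"type":"number"},"newtons":{"type":"number"}},"required":["delta_pos","turn"]}

```bash
mkdir -p pics
python3 - <<'E'
from bench import *
import cv2, numpy as np, pickle
s=read_state(); print(s)
for n in ("top","side"):
    c=camera(n); pickle.dump(c,open(n+".pkl","wb")); cv2.imwrite(f"pics/{n}0.png",c["image"][:,:,::-1]); print(c["mtx"],c["dist"],c["view"])
E
```

```text
{'time': 0.0, 'joint_positions': array([-1.22165182,  0.33288584, -0.06467428,  1.46095718,  0.02160185,
        1.3499166 , -0.08849878]), 'joint_vel': array([-6.97158657e-04, -2.00644121e-03, -3.35975661e-04, -3.06935351e-04,
       -3.84756053e-04,  6.69777622e-05,  7.27191001e-04]), 'joint_torque': array([ 6.75283500e-04, -6.23242235e+01,  2.52321322e-02, -3.89907074e+01,
       -6.12859265e-02,  3.95337353e-02,  1.23772948e-04]), 'ee_pos': array([0.22690158, 0.58192697, 0.22173759]), 'eef_rot': array([ 1.84804455e-01,  9.82775036e-01, -7.29417302e-04, -9.66717340e-05]), 'ft_force': array([-0.36459226,  0.46436496, -0.0931832 ]), 'torque': array([-0.01571204,  0.0379498 , -0.03823357]), 'grip_force': 0.0, 'width': 0.0870810115465298}
[[499.78647481   0.         283.88419884]
 [  0.         499.78647481 210.39299856]
 [  0.           0.           1.        ]] [0.01452606 0.         0.         0.         0.        ] [[-7.53054280e-03 -9.99970896e-01 -1.22383477e-03 -3.92374699e-02]
 [ 9.79859443e-01 -7.62330284e-03  1.99542871e-01 -5.20975211e-01]
 [-1.99546393e-01  3.03480067e-04  9.79888333e-01 -1.19746052e+00]
 [ 0.00000000e+00  0.00000000e+00  0.00000000e+00  1.00000000e+00]]
[[517.85530895   0.         271.41196002]
 [  0.         517.85530895 201.74738267]
 [  0.           0.           1.        ]] [-0.17557303  0.          0.          0.          0.        ] [[ 0.94794011 -0.31775955  0.02093847 -0.51334917]
 [ 0.19773399  0.63887013  0.74346905 -0.12719803]
 [-0.24962136 -0.70062388  0.66844249 -1.37263751]
 [ 0.          0.          0.          1.        ]]
```

View pics/top0.png

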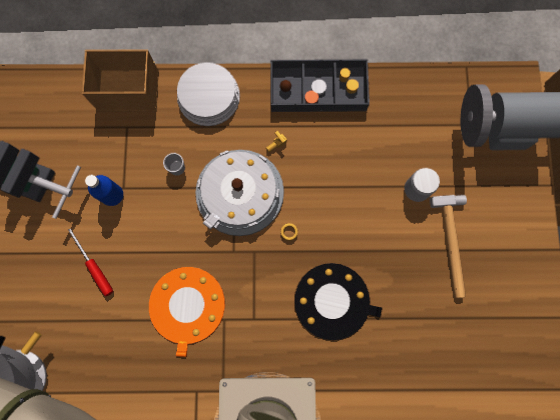

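View pics/side0.png

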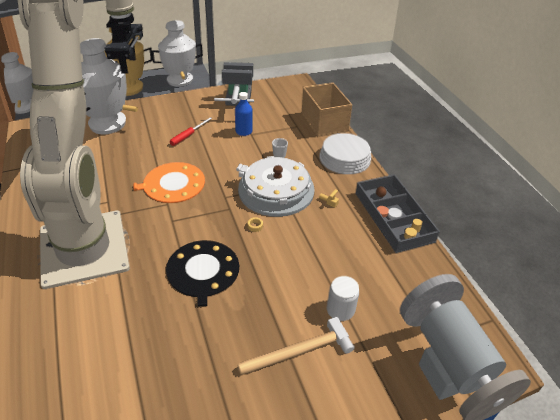

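The top view shows the steel lid around (240,190) with its lug at (211,221). Rivet 1 is at (231,214), and the row runs counter-clockwise through (252,212), (265,196), (265,177) and (250,162) to rivet 6 at (230,161). The knob is at (237,185). The side view agrees, with the cradle at (275,185); the black and orange discs are decoys.

```bash
cat > h.py <<'E'
import cv2, numpy as np, pickle
def ray_at_z(c,uv,z):
    p=cv2.undistortPoints(np.array(uv,float).reshape(-1,1,2),c["mtx"],np.array(c["dist"]))[:,0]
    R=c["view"][:3,:3];t=c["view"][:3,3]; o=-R.T@t
    d=np.c_[p[:,0],-p[:,1],-np.ones(len(p))]@R
    return o+d*((z-o[2])/d[:,2])[:,None]
def proj(c,P):
    q=np.atleast_2d(P)@c["view"][:3,:3].T+c["view"][:3,3]; q=q*[1,-1,-1]
    return cv2.projectPoints(q,np.zeros(3),np.zeros(3),c["mtx"],np.array(c["dist"]))[0][:,0]
def rivets(c,roi):
    x0,y0,x1,y1=roi; im=c["image"][y0:y1,x0:x1]
    h=cv2.cvtColor(im,cv2.COLOR_RGB2HSV)
    m=cv2.inRange(h,(12,120,120),(32,255,255))
    n,l,st,ce=cv2.connectedComponentsWithStats(m)
    return [(ce[i]+[x0,y0],st[i,4]) for i in range(1,n) if st[i,4]>5]
E
python3 - <<'E'
from h import *
from scipy.optimize import least_squares
a=np.deg2rad(25+42*np.arange(6))
for n,roi in (("top",(205,150,275,222)),("side",(243,155,312,197))):
    c=pickle.load(open(n+".pkl","rb"))
    r=rivets(c,roi); uv=np.array([q[0] for q in r]); P=ray_at_z(c,uv,0.0585)
    print(n,[(q[0].round(1).tolist(),int(q[1])) for q in r]); print(P.round(4).tolist())
    def mod(v): return np.c_[v[0]+.072*np.cos(a+v[2]),v[1]+.072*np.sin(a+v[2])]
    def res(v):
        d=np.linalg.norm(P[:,None,:2]-mod(v)[None],axis=2); return d.min(0)
    f=least_squares(res,[P[:,0].mean(),P[:,1].mean(),np.deg2rad(137)],loss='soft_l1',f_scale=.003)
    print("fit",f.x[:2],np.rad2deg(f.x[2]),(res(f.x)*1e3).round(1)); print(mod(f.x).round(4).tolist())
    u,v=map(int,proj(c,[*f.x[:2],.091])[0]); 
    im=c["image"]; h=cv2.cvtColor(im,cv2.COLOR_RGB2HSV)
    print("knobtop proj",u,v)
    # height check from z_map at rivets and lid
    R=c["view"][:3,:3];t=c["view"][:3,3]
    for q in uv:
        p=cv2.undistortPoints(q.reshape(1,1,2),c["mtx"],np.array(c["dist"]))[0,0]
        z=c["z_map"][int(round(q[1])),int(round(q[0]))]; print((R.T@(np.array([p[0]*z,-p[1]*z,-z])-t)).round(4),end=' ')
    print()
    big=cv2.resize(im[max(v-60,0):v+80,u-80:u+80],None,fx=4,fy=4,interpolation=cv2.INTER_CUBIC)[:,:,::-1]
    cv2.imwrite(f"pics/{n}crop.png",big)
E
```

```text
top [([211.1, 154.4], 144), ([266.1, 154.9], 103), ([229.8, 160.7], 27), ([250.1, 162.0], 26), ([264.2, 176.2], 29), ([264.7, 195.9], 27), ([251.5, 211.5], 32), ([230.9, 214.3], 29)]
[[0.6664, 0.141, 0.0585], [0.6638, 0.0009, 0.0585], [0.6493, 0.0932, 0.0585], [0.6454, 0.0416, 0.0585], [0.6078, 0.0057, 0.0585], [0.557, 0.0045, 0.0585], [0.5173, 0.0374, 0.0585], [0.5104, 0.0885, 0.0585]]
fit [0.58031905 0.07221379] 141.8155857842883 [0.3 0.2 0.4 0.5 0.1 0.2]
[[0.5102, 0.0886], [0.5172, 0.0375], [0.5567, 0.0042], [0.6082, 0.0058], [0.6455, 0.0416], [0.6492, 0.093]]
knobtop proj 236 183
[ 0.6868  0.1505 -0.0045] [0.6816 0.0029 0.0033] [0.6484 0.0929 0.0612] [0.6441 0.0413 0.0627] [0.6075 0.0056 0.0596] [0.5563 0.0044 0.0613] [0.5161 0.037  0.064 ] [0.5096 0.088  0.063 ] 
side [([250.4, 158.6], 140), ([302.9, 160.8], 226), ([295.3, 167.6], 7), ([251.9, 177.2], 11), ([300.3, 178.2], 9), ([259.4, 187.4], 8), ([293.0, 188.2], 13), ([276.2, 192.1], 12)]
[[0.5305, 0.1742, 0.0585], [0.6813, 0.1166, 0.0585], [0.647, 0.092, 0.0585], [0.5088, 0.0866, 0.0585], [0.6435, 0.0402, 0.0585], [0.5158, 0.036, 0.0585], [0.6072, 0.0043, 0.0585], [0.5553, 0.0022, 0.0585]]
fit [0.57859261 0.07062119] 142.123655140211 [0.4 0.4 0.3 0.3 0.4 0.4]
[[0.5084, 0.0867], [0.5157, 0.0356], [0.5553, 0.0025], [0.6069, 0.0044], [0.6439, 0.0403], [0.6474, 0.0918]]
knobtop proj 276 167
[0.5506 0.2418 0.005 ] [0.7104 0.1826 0.0036] [0.6452 0.0877 0.0622] [0.5083 0.085  0.0599] [0.6409 0.0342 0.0638] [0.5155 0.035  0.0594] [0.6065 0.0028 0.0599] [0.5553 0.0022 0.0585]
```

Both cameras agree to about 2 mm, the rivet ring fits to 0.5 mm, and the heights read about 61 mm as expected. I'm closing the fingers and moving over rivet 1 at (0.509, 0.088).

Call:
step_arm([
  [0.47, -0.82, 0],
  [0.47, -0.82, 0],
  [0.47, -0.82, 0],
  [0.47, -0.82, 0],
  [0.47, -0.82, 0],
  [0.47, -0.82, 0],
  [0.47, -0.82, 0],
  [0.47, -0.82, 0],
  [0.47, -0.82, 0],
  [0.47, -0.82, 0],
  [0.47, -0.82, 0],
  [0.47, -0.82, 0],
], turn=[0, 0, 0, 0, 0, 0, 0, 0, 0, 0, 0, 0], grip=1, newtons=10)

```text
time: 1.3
ee_pos: [0.3683, 0.3353, 0.2223]
eef_rot: [0.185, 0.983, -0.0, -0.0]
ft_force: [0.5, 0.1, -0.8]
width: 0.0025
grip_force: 0.0
```

Call:
step_arm([
  [0.47, -0.82, 0],
  [0.47, -0.82, 0],
  [0.47, -0.82, 0],
  [0.47, -0.82, 0],
  [0.47, -0.82, 0],
  [0.47, -0.82, 0],
  [0.47, -0.82, 0],
  [0.47, -0.82, 0],
  [0.47, -0.82, 0],
  [0.47, -0.82, 0],
  [0.47, -0.82, 0],
  [0.47, -0.82, 0],
], turn=[0, 0, 0, 0, 0, 0, 0, 0, 0, 0, 0, 0])

```text
time: 2.5
ee_pos: [0.5092, 0.0894, 0.2223]
eef_rot: [0.185, 0.983, -0.0, -0.0]
ft_force: [-0.1, -0.0, -0.6]
width: 0.0008
grip_force: 0.0
```

Call:
step_arm([
  [0, 0, -1],
  [0, 0, -1],
  [0, 0, -1],
  [0, 0, -1],
  [0, 0, -1],
  [0, 0, -0.6],
  [0, 0, 0],
  [0, 0, 0],
], turn=[0, 0, 0, 0, 0, 0, 0, 0])

```text
time: 3.3
ee_pos: [0.5091, 0.0903, 0.0829]
eef_rot: [0.185, 0.983, -0.0, -0.0]
ft_force: [-0.4, -0.5, 0.3]
width: 0.0007
grip_force: 0.0
```

Run:
```python
from bench import *
from h import *
s=read_state(); print(s["time"],s["ee_pos"],s["ft_force"],s["width"])
ims=[]
for n in ("top","side"):
    c=camera(n); u,v=map(int,proj(c,[.51,.088,.07])[0]); print(n,u,v,proj(c,s["ee_pos"]))
    ims.append(cv2.resize(c["image"][v-50:v+50,u-65:u+65],None,fx=3,fy=3,interpolation=cv2.INTER_CUBIC)[:,:,::-1])
cv2.imwrite("pics/r1.png",np.hstack(ims))
print([read_state()["ft_force"].round(2) for _ in range(3)])
```

```text
3.3 [0.50906655 0.09025148 0.08286927] [-0.44122554 -0.46977692  0.252098  ] 0.0007058669749082588
top 230 213 [[229.11896282 212.9845262 ]]
side 252 173 [[251.60032894 169.92276821]]
[array([ 0.13, -1.24,  0.07]), array([ 0.13, -1.24,  0.07]), array([ 0.13, -1.24,  0.07])]
```

View pics/r1.png

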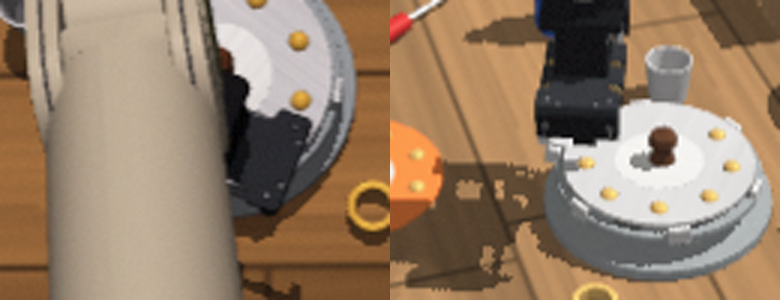

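Call:
step_arm([
  [0, -0.1, -0.36],
  [0, 0, -0.36],
  [0, 0, 0],
  [0, 0, 0],
], turn=[0, 0, 0, 0])

```text
time: 3.8
ee_pos: [0.5088, 0.0877, 0.0642]
eef_rot: [0.185, 0.983, -0.0, -0.0]
ft_force: [0.7, -0.4, -0.6]
width: 0.0006
grip_force: 0.0
```

The side crop shows the closed fingers right over rivet 1 at crop (587,162), next to the lug at (560,148), with the knob clear. Next I lower in millimetre steps.

Call:
step_arm([
  [0, 0, -0.06],
  [0, 0, -0.06],
  [0, 0, -0.04],
  [0, 0, 0],
], turn=[0, 0, 0, 0])

```text
time: 4.2
ee_pos: [0.5092, 0.0879, 0.0607]
eef_rot: [0.185, 0.983, 0.0, 0.0]
ft_force: [-0.9, -0.8, 2.7]
width: 0.0005
grip_force: 1.2
```

Call:
step_arm([
  [0, 0, -0.04],
  [0, 0, 0],
  [0, 0, 0],
], turn=[0, 0, 0])

```text
time: 4.5
ee_pos: [0.5092, 0.0879, 0.0597]
eef_rot: [0.185, 0.983, 0.0, 0.0]
ft_force: [0.3, 0.9, 3.5]
width: 0.0003
grip_force: 1.5
```

Contact confirmed at 3.5 N with about 1.5 mm of sink. Now lifting over to rivet 2, shift (+7, -51) mm.

Call:
step_arm([
  [0, 0, 0.24],
  [0, 0, 0.24],
  [0.1, -0.68, 0],
  [0.1, -0.68, 0],
  [0.09, -0.68, 0],
  [0, 0, 0],
  [0, 0, -0.2],
  [0, 0, -0.1],
  [0, 0, -0.06],
  [0, 0, -0.06],
  [0, 0, -0.06],
  [0, 0, 0],
], turn=[0, 0, 0, 0, 0, 0, 0, 0, 0, 0, 0, 0])

```text
time: 5.7
ee_pos: [0.5162, 0.0373, 0.0596]
eef_rot: [0.185, 0.983, 0.0, -0.0]
ft_force: [-1.4, 1.2, 3.4]
width: 0.0007
grip_force: 1.6
```

Call:
step_arm([
  [0, 0, 0],
  [0, 0, 0],
], turn=[0, 0])

```text
time: 5.9
ee_pos: [0.5164, 0.0371, 0.0597]
eef_rot: [0.185, 0.983, 0.0, 0.0]
ft_force: [-1.2, 1.5, 2.9]
width: 0.0002
grip_force: 1.6
```

Rivet 2 is touched at about 3 N. Next is rivet 3, shift (+39.6, -33.7) mm.

Call:
step_arm([
  [0, 0, 0.24],
  [0, 0, 0.24],
  [0.53, -0.45, 0],
  [0.53, -0.45, 0],
  [0.53, -0.45, 0],
  [0, 0, 0],
  [0, 0, -0.2],
  [0, 0, -0.1],
  [0, 0, -0.06],
  [0, 0, -0.06],
  [0, 0, -0.06],
  [0, 0, 0],
], turn=[0, 0, 0, 0, 0, 0, 0, 0, 0, 0, 0, 0])

```text
time: 7.1
ee_pos: [0.5558, 0.0035, 0.0596]
eef_rot: [0.185, 0.983, 0.0, -0.0]
ft_force: [-2.1, 0.9, 3.9]
width: 0.0003
grip_force: 1.6
```

Call:
step_arm([
  [0, 0, 0],
  [0, 0, 0],
], turn=[0, 0])

```text
time: 7.3
ee_pos: [0.5561, 0.0032, 0.0598]
eef_rot: [0.185, 0.983, 0.0, 0.0]
ft_force: [-1.5, 1.3, 2.9]
width: 0.0008
grip_force: 1.5
```

Run:
```python
from bench import *
from h import *
s=read_state(); print(s["time"],s["ee_pos"],s["ft_force"])
c=camera("side"); r=rivets(c,(243,155,312,197))
uv=np.array([q[0] for q in r]); print(np.c_[uv,ray_at_z(c,uv,.0585)].round(3))
u,v=map(int,proj(c,[.58,.072,.06])[0])
cv2.imwrite("pics/r3.png",cv2.resize(c["image"][v-60:v+40,u-65:u+65],None,fx=5,fy=5,interpolation=cv2.INTER_CUBIC)[:,:,::-1])
```

```text
7.3 [0.55613571 0.00323088 0.05976196] [-1.52881394  1.25455044  2.88683091]
[[2.50448e+02 1.58752e+02 5.30000e-01 1.73000e-01 5.80000e-02]
 [3.04340e+02 1.61498e+02 6.84000e-01 1.12000e-01 5.80000e-02]
 [2.95286e+02 1.68000e+02 6.46000e-01 9.00000e-02 5.80000e-02]
 [2.52000e+02 1.77364e+02 5.09000e-01 8.60000e-02 5.80000e-02]
 [3.00286e+02 1.78571e+02 6.43000e-01 3.90000e-02 5.80000e-02]
 [2.59167e+02 1.87917e+02 5.15000e-01 3.40000e-02 5.80000e-02]
 [2.92800e+02 1.88400e+02 6.06000e-01 3.00000e-03 5.80000e-02]]
```

The lid has not shifted: the other five rivets are where they were, and rivet 3 is hidden under the fingertips. On to rivet 4, shift (+51.5, +1.8) mm.

Call:
step_arm([
  [0, 0, 0.24],
  [0, 0, 0.24],
  [0.69, 0.03, 0],
  [0.69, 0.03, 0],
  [0.68, 0.02, 0],
  [0, 0, 0],
  [0, 0, -0.2],
  [0, 0, -0.1],
  [0, 0, -0.06],
  [0, 0, -0.06],
  [0, 0, -0.06],
  [0, 0, 0],
], turn=[0, 0, 0, 0, 0, 0, 0, 0, 0, 0, 0, 0])

```text
time: 8.55
ee_pos: [0.6072, 0.0051, 0.0596]
eef_rot: [0.185, 0.983, 0.0, -0.0]
ft_force: [-2.1, 0.0, 3.7]
width: 0.0008
grip_force: 1.6
```

Call:
step_arm([
  [0, 0, 0],
  [0, 0, 0],
], turn=[0, 0])

```text
time: 8.75
ee_pos: [0.6075, 0.0051, 0.0597]
eef_rot: [0.185, 0.983, 0.0, -0.0]
ft_force: [-2.4, 0.4, 2.9]
width: 0.0005
grip_force: 1.6
```

Rivet 4 is touched. Rivet 5 next, shift (+37.2, +35.9) mm.

Call:
step_arm([
  [0, 0, 0.24],
  [0, 0, 0.24],
  [0.5, 0.48, 0],
  [0.5, 0.48, 0],
  [0.49, 0.48, 0],
  [0, 0, 0],
  [0, 0, -0.2],
  [0, 0, -0.1],
  [0, 0, -0.06],
  [0, 0, -0.06],
  [0, 0, -0.06],
  [0, 0, 0],
], turn=[0, 0, 0, 0, 0, 0, 0, 0, 0, 0, 0, 0])

```text
time: 9.95
ee_pos: [0.6446, 0.0405, 0.0596]
eef_rot: [0.185, 0.983, -0.0, -0.0]
ft_force: [-2.7, -1.4, 3.5]
width: 0.0005
grip_force: 1.6
```

Call:
step_arm([
  [0, 0, 0],
  [0, 0, 0],
], turn=[0, 0])

```text
time: 10.15
ee_pos: [0.6448, 0.0407, 0.0598]
eef_rot: [0.185, 0.983, -0.0, 0.0]
ft_force: [-1.4, -2.1, 3.5]
width: 0.0006
grip_force: 1.6
```

Rivet 5 is touched. Rivet 6 next, shift (+3.6, +51.5) mm.

Call:
step_arm([
  [0, 0, 0.24],
  [0, 0, 0.24],
  [0.05, 0.69, 0],
  [0.05, 0.69, 0],
  [0.04, 0.68, 0],
  [0, 0, 0],
  [0, 0, -0.2],
  [0, 0, -0.1],
  [0, 0, -0.06],
  [0, 0, -0.06],
  [0, 0, -0.06],
  [0, 0, 0],
], turn=[0, 0, 0, 0, 0, 0, 0, 0, 0, 0, 0, 0])

```text
time: 11.35
ee_pos: [0.6483, 0.0918, 0.0596]
eef_rot: [0.185, 0.983, -0.0, 0.0]
ft_force: [-1.3, -2.6, 3.4]
width: 0.0004
grip_force: 1.6
```

Call:
step_arm([
  [0, 0, 0],
  [0, 0, 0],
  [0, 0, 0],
  [0, 0, 0],
], turn=[0, 0, 0, 0])

```text
time: 11.75
ee_pos: [0.6485, 0.0923, 0.0597]
eef_rot: [0.185, 0.983, -0.0, 0.0]
ft_force: [-1.0, -2.3, 2.9]
width: 0.0005
grip_force: 1.7
```

Run:
```python
from bench import *
from h import *
ims=[]
for n in ("top","side"):
    c=camera(n); u,v=map(int,proj(c,[.58,.072,.06])[0])
    ims.append(cv2.resize(c["image"][v-55:v+45,u-65:u+65],None,fx=3,fy=3,interpolation=cv2.INTER_CUBIC)[:,:,::-1])
    s=read_state(); print(s["time"],s["ee_pos"],s["ft_force"])
r=rivets(c,(243,155,312,197)); uv=np.array([q[0] for q in r]); print(ray_at_z(c,uv,.0585).round(3)[:,:2].tolist())
cv2.imwrite("pics/r6.png",np.hstack(ims))
```

```text
11.8 [0.64852093 0.09240918 0.05972968] [ 0.39549164 -1.60257717  3.09482099]
11.85 [0.64852238 0.0925371  0.05972865] [-0.1820168  -1.48973647  2.70523791]
[[0.53, 0.174], [0.682, 0.067], [0.509, 0.085], [0.643, 0.039], [0.515, 0.034], [0.606, 0.003], [0.555, 0.002]]
```

View pics/r6.png

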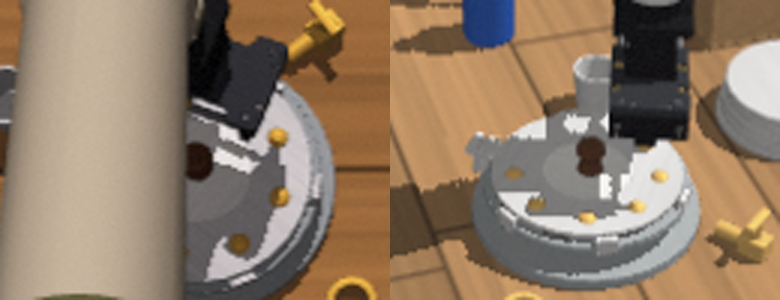

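The fingertips rest on rivet 6, which they hide at crop (645,140). The knob stands in the middle, and the other five rivets and the bystanders in view are undisturbed. Force is steady at about 3 N, so I'm handing in.

```bash
python3 -c "
from bench import *
print(close_job())"
```

```text
the job is handed in; nothing more can be done
None
```

I touched all six rivets in order at about 3 N each and handed the job in with the fingertips resting on rivet 6; no verdict came back.

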